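# Pack the sampling kit and stack its tray

### The arm

A 6-joint arm with a two-finger parallel gripper is mounted at the origin on a cart in front of the work surface, level with it; the furniture and walls round the work are solid. World frame = base frame: x ahead of the robot, y to its left, z up, the work surface at z = 0. Lengths are in m, angles in rad, forces in N, time in s.
With the tool pointing down it reaches from about 0.325 to 0.9 m from the base axis. Payload 6.1 kg.
Tool frame: the origin (TCP) lies midway between the tips of the shut fingers; the grasp point (between the pads) lies 19 mm behind it; x points along the fingers, y is the direction in which the jaws open and shut, and the axes are right-handed (so a half turn about x gives the same grasp; the last joint's range is limited). The gripper opens to 85 mm and grips with 20 to 120 N. Pads are 22 mm wide; open, the fingers measure 114 mm over their backs; the gripper's body (76 mm by 85 mm) begins 54 mm behind the grasp point. The pads swing forward as they close: fully open they stand 13 mm farther back than shut.
Start: joints at [1.079, 0.22, 1.526, -0, 1.395, -0.126], TCP at [0.224, 0.584, 0.201] pointing down, gripper open.
Joint ranges: [-2.98, 2.98], [-0.91, 2.08], [0.09, 2.57], [-1.24, 4.39], [0.2, 2.65], [-2.68, 2.68]. Speed limits (rad/s): [2.57, 2.57, 3.01, 3.14, 3.14, 3.14].

### API

Orientations are given as [roll, pitch, yaw] about the fixed x, y, z axes, in that order (R = Rz(yaw) Ry(pitch) Rx(roll)).
In Python, from plant import movep, move_l, set_joints, gripper_to, hold, inverse_kinematics, observe, get_image, get_calibration, Unreachable, job_done gives the robot as it stands. Calls block until the motion is done:
- movep(position, orientation): joint-space move of the TCP to a pose.
- move_l(position, feed=0.15, rotation=None, max_force=None): straight line of the TCP; rotation=None keeps the orientation; feed is the mean speed in m/s. With max_force (N) it stops when the force on the tool has changed by that much, and returns True; else False.
- set_joints(angles): joint-space move.
- gripper_to(opening, f_grip=None): finger opening in m; f_grip is the grip in N (None keeps the last); returns when the fingers have stopped.
- hold(seconds).
- inverse_kinematics(position, orientation): joint angles nearest the present ones, or None.
- observe(): the state.
- get_image(name): name is "side" or "top"; returns (picture, depth): 480x640x3 uint8, red, green, blue; 480x640 float32, m along the optical axis (not along the pixel's ray), 0 where there is no reading.
- get_calibration(name): a dict with "intrinsics" (3x3 intrinsics, pixels), "world_from_camera" (4x4, takes a point from camera to world coordinates). Camera axes: x right, y down, z forward; pixel columns grow to the right and rows downward; lengths in m; the calibration is good to about 2 mm. A picture is of the moment at which its call begins. get_calibration takes no time and is no camera call.
A pose or a line that the arm cannot do raises Unreachable and nothing moves.
- job_done(): hands the job in, once; it reports no verdict.
The state is a dict: "time_s": time; "q": joint angles; "joint_velocities": joint speeds; "joint_torque": joint torques, N m; "eef_pos": TCP position; "tcp_rot": TCP orientation; "ft_force": force on the tool from outside, world axes, zero at the start; "torque": the same for the moment, N m; "opening": finger opening in m.
Only numpy, scipy, OpenCV 4.12 (cv2) and the standard library are available. Lean on these libraries where they do the work, as an engineer would, in place of code of your own. Each camera call takes 0.05 s, during which the arm holds its last target.

### The job

Pack the sampling kit for the next site visit: put the filter cassette, the block cell and the round cell each into the foam cut-out of the lower tray that has its shape, the block cell standing up as it is now. Then lift the other tray by its grip bar, turn it half a turn and set it level on the four ledges inside the lower tray's rim, so that it stands clear of the goods instead of nesting down on them. Leave the white vial and the tape roll where they are.

Things in the scene. Friction and masses are not known exactly. Their poses are not given: they have to be found in the camera images.
- lower_tray: Fixed grey tray, open. Origin: centre of its underside. Inside 136 (x) by 220 mm (y), outside 157 x 241, floor 3 thick; rim at z = 70, flared from z = 60 up as a lead-in. Ledges, tops at z = 60, stick 18 mm in from both long walls at y = -46..-26 and +90..+108. Pads at y = -72, 0, 72 (shuffled); fingers closing along x clear the ledges. Label card on its -x wall
- grip_bar (a point): Loose grey tray, 124 (x) by 208 mm (y), 42 high, 0.2 kg; axes as the tray's. Point: middle of its grip bar, 45 mm above the underside; bar 12 thick (y), 90 long (x), top at 58: pinch along y. Long walls step in at y = -54..-18 and 82..104: with y along the lower tray's y it nests; with y opposite it rests on the ledges (play 6 mm), point 105 above the lower tray's origin. Label on +x wall
- pad_round_floor (a point): Foam pad with the round cut-out for the cassette: dark foam 132 x 70 x 14 mm (x, y, z of the tray), lying in the lower tray. The point is the centre of the cut-out's floor (light grey), 7 mm above the bench; axes as the tray's. Cut-out 63 mm across, 10 mm deep
- pad_short_floor (a point): Foam pad with the small rectangular cut-out for the block cell, of the same outer size. The point is the centre of the cut-out's floor, 7 mm above the bench; axes as the tray's. Cut-out 29 mm (x) by 38 mm (y), 10 mm deep: the cell stands in it with its 27 mm width along the tray's y
- pad_long_floor (a point): Foam pad with the long narrow cut-out for the round cell, of the same outer size. The point is the centre of the cut-out's floor, 11 mm above the bench; axes as the tray's. Cut-out 25 mm (x) by 60 mm (y), 6 mm deep: the cell lies in it along the tray's y and stands 9 mm proud of the foam, whose top is 17 mm above the bench
- cassette_mid (a point): Filter cassette: flat round white disc 52 to 54 mm across and 27 mm high with a small spigot in the middle of its top, lying flat. The point is its centre, half-way up; z up. Grip across its diameter, 6 mm above its foot or higher when it goes into its cut-out
- block_mid (a point): Rectangular block cell standing upright: 18 mm (its x) by 27 mm (its y), 46 mm high plus terminals. The point is its centre, 23 mm above its foot; axes along its sides. Grip across the 18 mm
- aa_mid (a point): Round cell (small cylindrical battery) lying on its side: 15 mm thick, 50 mm long along its own y; it does not roll. The point is its centre, 7.5 mm above its underside. Grip across the 15 mm, by the upper 8 mm when it goes into its cut-out
- vial_mid (a point): White sample vial with a screw cap, 24 mm across and 62 mm tall, standing behind the goods: a bystander. The point is its centre, half-way up
- tape_mid (a point): Roll of black tape lying flat, 62 mm across, 19 mm high, in front of the goods: a bystander. The point is its centre, half-way up
There are look-alikes about, which are no part of the job. Leave any purple or turquoise look-alike of the part that bears cassette_mid alone.

How it is judged:
On the way, in this order (a step that is already met when the one before it is completed fails the run):
1. cassette, block cell and round cell each lie seated in the cut-out of their own shape (horizontal distance between cassette_mid and pad_round_floor below 0.01 m and z of cassette_mid in the frame of pad_round_floor between 0.0105 and 0.0165 m and angle between each of cassette_mid, block_mid's own z axis and vertical below 0.1 rad and horizontal distance between block_mid and pad_short_floor below 0.01 m and z of block_mid in the frame of pad_short_floor between 0.02 and 0.026 m and horizontal distance between aa_mid and pad_long_floor below 0.01 m and z of aa_mid in the frame of pad_long_floor between 0.0045 and 0.0105 m), for 0.2 s.
2. the upper tray stands level on the four ledges of the lower tray (horizontal distance between grip_bar and lower_tray below 0.015 m and z of grip_bar in the frame of lower_tray between 0.1015 and 0.1085 m and angle between grip_bar's own z axis and vertical below 0.035 rad and angle between the y axis of grip_bar and the y axis of lower_tray, either way round below 0.12 rad), for 0.2 s.
At the end, for the whole second after the job is handed in: Each of the three goods lies seated in its own cut-out (centre within 10 mm, height 3 mm, upright as found); the upper tray is level (0.035 rad) on the four ledges: height within 3.5 mm, centre 15 mm, long axis 0.12 rad; all released and at rest; vial and tape within 30 mm of their start (all of step 1 and all of step 2 and linear speed of each of cassette, block, aa, upper_tray below 0.02 m/s); the robot touches nothing.
It fails at once if the white vial is pushed away by more than 30 mm or knocked over (distance of vial_mid from where it was at the start of the episode above 0.03 m or angle between vial_mid's own z axis and vertical above 0.5 rad).
It fails at once if the tape roll is pushed away by more than 30 mm (distance of tape_mid from where it was at the start of the episode above 0.03 m).
It also fails if it takes over 114 s, if anything falls off the work surface, if the arm or the gripper's body presses on something with over 40 N, if the wrist force passes 120 N, or if a joint passes its speed limit or range.

## Working session

There is one attempt and no reset: what is moved stays moved. The work goes in short steps, each a Python script; the robot and the scene stay as the last script left them, time stands still between calls to the robot, and variables do not carry over. Pictures are saved under pics/ and viewed, and the job is handed in when it is done.

```bash
mkdir -p pics; ls
python3 - <<'E'
from plant import *
import cv2,numpy as np
for n in ("top","side"):
    im,d=get_image(n); cv2.imwrite(f"pics/{n}0.png",im[:,:,::-1]); np.savez(f"{n}0.npz",im=im,d=d)
    c=get_calibration(n); print(n,np.round(np.array(c["intrinsics"]),2).tolist(),np.round(np.array(c["world_from_camera"]),4).tolist())
s=observe(); print(s)
E
```

```text
pics
top [[591.91, 0.0, 320.02], [0.0, 591.91, 242.93], [0.0, 0.0, 1.0]] [[-0.0214, -0.9872, 0.1582, 0.3658], [-0.9995, 0.0251, 0.021, -0.038], [-0.0247, -0.1577, -0.9872, 1.3138], [0.0, 0.0, 0.0, 1.0]]
side [[448.88, 0.0, 312.83], [0.0, 448.88, 240.98], [0.0, 0.0, 1.0]] [[0.9729, -0.0782, 0.2175, 0.3685], [-0.2301, -0.4159, 0.8798, -0.869], [0.0216, -0.906, -0.4226, 0.4776], [0.0, 0.0, 0.0, 1.0]]
{'time_s': 0.1, 'q': array([ 1.07888886e+00,  2.21183466e-01,  1.52747876e+00,  7.42942132e-06,
        1.39473032e+00, -1.26095106e-01]), 'joint_velocities': array([-0.00152209,  0.00021067, -0.00240146, -0.00039144,  0.00177493,
       -0.0012322 ]), 'joint_torque': array([ 5.46011852e-04, -4.98249292e+01, -3.90541828e+01, -3.33646512e-04,
        5.84933165e-03, -1.66833536e-05]), 'eef_pos': array([0.22327932, 0.58311213, 0.19999577]), 'tcp_rot': array([-1.70095399,  1.56899642, -2.06676765]), 'ft_force': array([ 0.15429044,  0.88950327, -0.08982471]), 'torque': array([ 0.03845285, -0.04468942, -0.01584408]), 'opening': 0.08560875412422941}
```

View pics/top0.png

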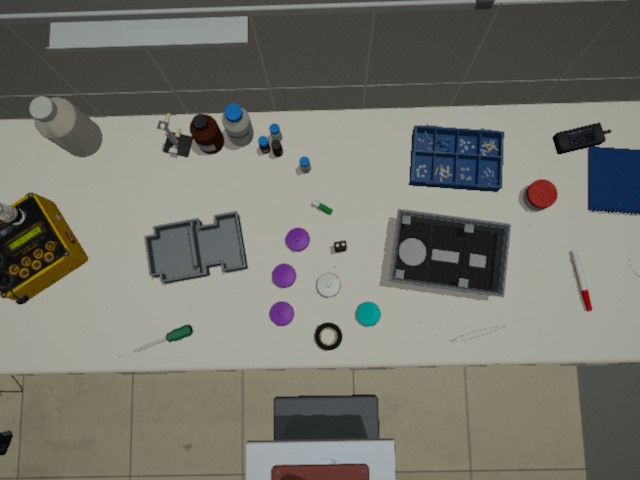

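View pics/side0.png

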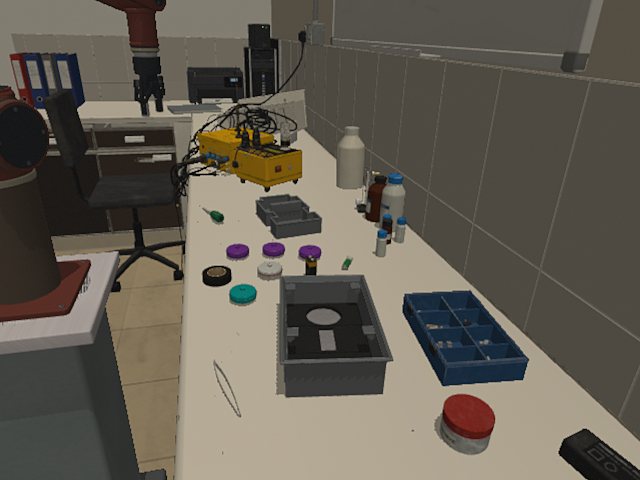

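Run:
```python
import cv2,numpy as np
im=np.load("top0.npz")["im"][:,:,::-1]
cv2.imwrite("pics/t1.png",cv2.resize(im[200:305,380:520],None,fx=5.6,fy=5.6,interpolation=cv2.INTER_CUBIC))
cv2.imwrite("pics/t2.png",cv2.resize(im[200:295,135:260],None,fx=6,fy=6,interpolation=cv2.INTER_CUBIC))
cv2.imwrite("pics/t3.png",cv2.resize(im[140:350,260:400],None,fx=2.85,fy=2.85,interpolation=cv2.INTER_CUBIC))
```

```text
(no output)
```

View pics/t1.png

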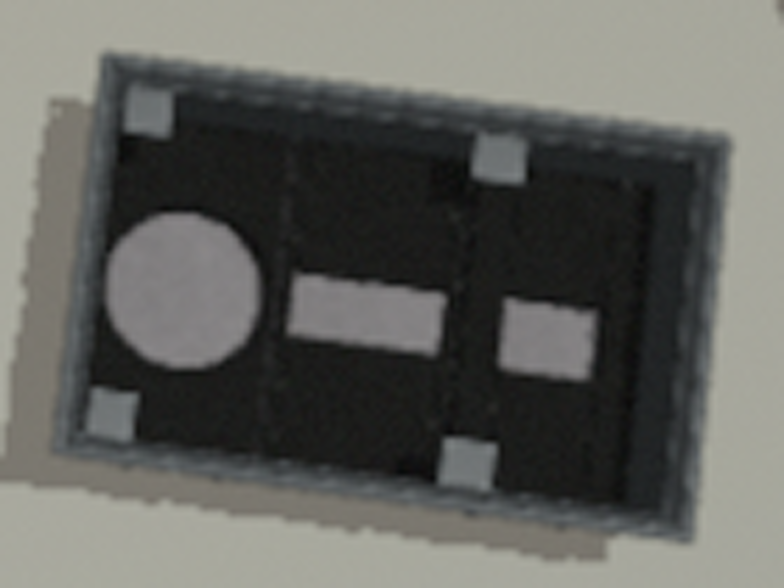

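View pics/t2.png

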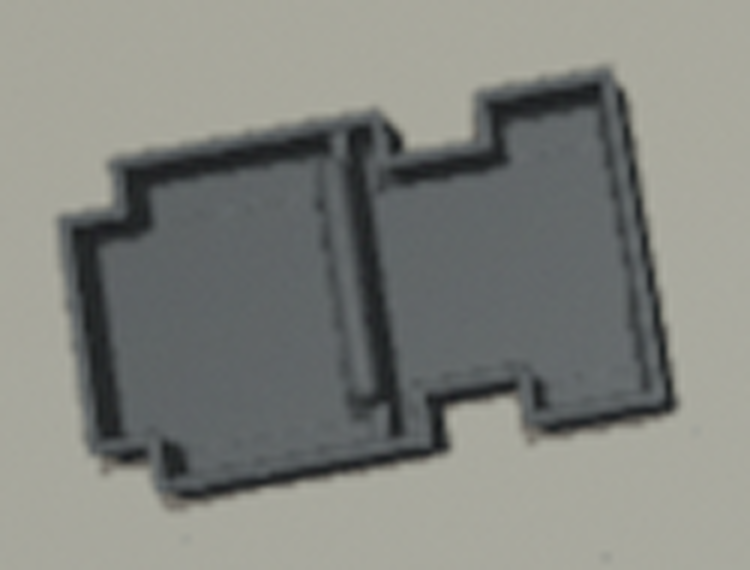

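View pics/t3.png

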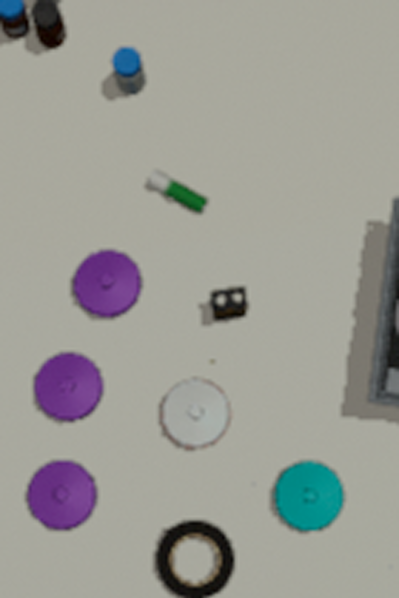

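```bash
cat > h.py <<'E'
import numpy as np,cv2
from plant import *
CAL={n:get_calibration(n) for n in("top","side")}
def ray(n,uv,z):
    uv=np.atleast_2d(np.asarray(uv,float)); K=np.array(CAL[n]["intrinsics"]);T=np.array(CAL[n]["world_from_camera"])
    d=np.c_[(uv-K[[0,1],[2,2]])/K[0,0],np.ones(len(uv))]@T[:3,:3].T
    s=(z-T[2,3])/d[:,2]; return (T[:3,3]+d*s[:,None])
def cloud(n,dep):
    K=np.array(CAL[n]["intrinsics"]);T=np.array(CAL[n]["world_from_camera"])
    v,u=np.mgrid[:480,:640]; P=np.dstack([(u-K[0,2])/K[0,0]*dep,(v-K[1,2])/K[1,1]*dep,dep])
    return P@T[:3,:3].T+T[:3,3]
def blobs(mask,amin=15):
    n,l,st,c=cv2.connectedComponentsWithStats(mask.astype(np.uint8),connectivity=4)
    return [(c[i],st[i],l==i) for i in range(1,n) if st[i,4]>=amin]
E
python3 - <<'E'
from h import *
z=np.load("top0.npz");im=z["im"];C=cloud("top",z["d"]);hsv=cv2.cvtColor(im,cv2.COLOR_RGB2HSV)
Z=C[...,2]
print("bench",np.median(Z[300:350,100:250]),Z[320:350,210:260].std())
def box(n,m,b): 
    x0,y0,x1,y1=b; o=np.zeros_like(m);o[y0:y1,x0:x1]=m[y0:y1,x0:x1];return o
g=im.astype(int).mean(2)
print("TRAY bright")
m=box("",g>85,(398,218,500,288)) 
for c,s,_ in blobs(m): print(c.round(1),s.tolist(), "z",np.median(Z[_]).round(4),ray("top",c,.007)[0,:2].round(4),ray("top",c,.011)[0,:2].round(4),ray("top",c,.06)[0,:2].round(4))
print("height>48 upper"); m=box("",(Z>.049)&(Z<.075),(135,200,260,295))
for c,s,k in blobs(m): print(c,s.tolist(),ray("top",c,.058)[0].round(4),cv2.minAreaRect(np.argwhere(k)[:,::-1].astype(np.float32)))
print("goods z>8mm"); m=box("",(Z>.006)&(Z<.1),(262,145,392,355))
for c,s,k in blobs(m): print(c.round(1),s.tolist(),np.percentile(Z[k],[50,95]).round(3),np.median(im[k],0),ray("top",c,.03)[0,:2].round(4))
E
```

```text
bench -0.00024824016772806434 0.08299877393559815
TRAY bright
[406.1 220.4] [402, 218, 9, 6, 48] z 0.0598 [ 0.6214 -0.2044] [ 0.6206 -0.2039] [ 0.6111 -0.1976]
[483.3 219.7] [455, 218, 45, 7, 161] z 0.068 [ 0.6184 -0.3762] [ 0.6177 -0.3752] [ 0.6082 -0.3625]
[469.  227.9] [464, 224, 10, 9, 73] z 0.0594 [ 0.6008 -0.3433] [ 0.6001 -0.3424] [ 0.5912 -0.3309]
[412.1 251.5] [399, 238, 27, 28, 598] z 0.007 [ 0.5507 -0.2145] [ 0.5502 -0.2139] [ 0.5432 -0.2073]
[445.  255.6] [431, 249, 29, 14, 297] z 0.0111 [ 0.5398 -0.2866] [ 0.5393 -0.2858] [ 0.5328 -0.2765]
[477.1 260.2] [469, 253, 17, 15, 198] z 0.007 [ 0.5276 -0.3568] [ 0.5271 -0.3558] [ 0.5211 -0.3439]
[400.5 273.8] [398, 270, 6, 9, 51] z 0.0601 [ 0.5017 -0.1867] [ 0.5012 -0.1862] [ 0.4961 -0.1807]
[463.  282.4] [458, 278, 11, 10, 79] z 0.0595 [ 0.4792 -0.3228] [ 0.4789 -0.3219] [ 0.4746 -0.3112]
[415.8 284.9] [398, 280, 51, 8, 207] z 0.0018 [ 0.4761 -0.2191] [ 0.4758 -0.2185] [ 0.4717 -0.2117]
height>48 upper
[193.0292887  245.76987448] [188, 226, 11, 41, 239] [0.5678 0.263  0.058 ] ((193.23556518554688, 245.965087890625), (40.7405281
[... 374 characters left out ...]
.5] [ 0.6531 -0.0181]
[297.7 238.6] [286, 227, 24, 24, 451] [0.02  0.026] [106.  53. 131.] [0.5824 0.0381]
[340.4 245.4] [334, 240, 14, 12, 129] [0.045 0.049] [55. 54. 49.] [ 0.5648 -0.0552]
[284.2 274.7] [273, 263, 24, 24, 456] [0.021 0.025] [106.  53. 132.] [0.5034 0.0689]
[390.7 273.8] [390, 265, 2, 16, 24] [0.07  0.075] [91. 95. 96.] [ 0.4996 -0.1627]
[328.7 284.3] [317, 273, 24, 24, 466] [0.021 0.026] [163. 166. 160.] [ 0.48   -0.0275]
[281.7 312.8] [270, 301, 25, 25, 472] [0.021 0.026] [105.  54. 131.] [0.4208 0.0753]
[368.5 313.2] [357, 301, 24, 25, 475] [0.021 0.026] [  0. 140. 136.] [ 0.4157 -0.1117]
[328.5 335.5] [315, 322, 28, 28, 414] [0.018 0.022] [24. 22. 19.] [ 0.3702 -0.0245]
```

Run:
```python
from h import *
for n in("top","side"):
    z=np.load(n+"0.npz");C=cloud(n,z["d"])
    def sel(c,r,z0,z1):
        return C[(np.hypot(C[...,0]-c[0],C[...,1]-c[1])<r)&(C[...,2]>z0)&(C[...,2]<z1)]
    def rep(nm,c,r,z0,z1):
        P=sel(c,r,z0,z1); 
        if len(P)<3: print(n,nm,"none");return
        q=(P[:,:2]*1000).astype(np.float32); R=cv2.minAreaRect(q); ci=cv2.minEnclosingCircle(q)
        pc=np.linalg.eigh(np.cov(q.T))[1][:,1]
        print(n,nm,len(P),"mean",q.mean(0).round(1),"zmed",np.median(P[:,2]).round(4),"rect",np.round(R[0],1),np.round(R[1],1),round(R[2],1),"circ",np.round(ci[0],1),round(ci[1],1),"pca yaw of y",np.round(np.arctan2(-pc[0],pc[1]),3))
    rep("cass",(.48,-.0275),.04,.021,.029)
    rep("block",(.563,-.055),.025,.042,.054)
    rep("aa",(.655,-.018),.04,.009,.02)
    rep("vial",(.745,.019),.03,.05,.07)
    rep("tape",(.37,-.025),.045,.013,.024)
    rep("bar",(.568,.263),.08,.05,.065)
    rep("rim",(.568,.263),.14,.037,.047)
    rep("ltray",(.539,-.286),.17,.064,.075)
z=np.load("side0.npz")["im"][:,:,::-1]
cv2.imwrite("pics/s1.png",cv2.resize(z[190:310,180:410],None,fx=3.4,fy=3.4,interpolation=cv2.INTER_CUBIC))
for uv,zz in (((412.1,251.5),.012),((445,255.6),.014),((477.1,260.2),.012)): print(ray("top",uv,zz).round(4))
```

```text
top cass 212 mean [481.5 -27.6] zmed 0.0226 rect [480.4 -27.1] [45.9 50.5] 88.6 circ [481.2 -27.9] 26.0 pca yaw of y 1.189
top block 92 mean [564.7 -55.4] zmed 0.0462 rect [564.9 -55.3] [17.8 26.1] 7.2 circ [565.5 -54.8] 14.4 pca yaw of y 0.187
top aa 118 mean [657.6 -17.4] zmed 0.0126 rect [657.6 -18.3] [47.2 29.4] 35.7 circ [659.2 -18.5] 25.3 pca yaw of y -0.57
top vial 89 mean [750.1  18.8] zmed 0.0603 rect [750.5  18.9] [20.9 20. ] 0.3 circ [750.8  19.1] 11.2 pca yaw of y 1.968
top tape 391 mean [370.2 -24.8] zmed 0.0179 rect [370.3 -24.4] [57.8 57.9] 43.9 circ [370.2 -24.7] 30.0 pca yaw of y 0.903
top bar 233 mean [568.2 263.6] zmed 0.0562 rect [568.2 264.3] [89.1 12.9] 8.7 circ [568.5 262.9] 44.5 pca yaw of y 1.728
top rim 733 mean [568.4 260.9] zmed 0.0415 rect [568.9 264.7] [127.6 211.5] 9.1 circ [570.9 261.3] 117.5 pca yaw of y 0.15
top ltray 1445 mean [ 540.7 -291.7] zmed 0.0685 rect [ 539.8 -286.9] [242. 158.] 80.5 circ [ 540.5 -286.5] 142.2 pca yaw of y -0.168
side cass 209 mean [481.5 -29.7] zmed 0.0227 rect [482.6 -27.2] [50.4 48.8] 82.0 circ [482.4 -28.3] 27.4 pca yaw 
[... 267 characters left out ...]
9 mean [750.   15.4] zmed 0.0602 rect [750.8  18.8] [20.3 23.7] 10.1 circ [751.5  19.1] 12.3 pca yaw of y 0.988
side tape 342 mean [370.3 -28.1] zmed 0.0192 rect [370.4 -25.6] [58.6 59.8] 35.0 circ [368.7 -24.8] 31.9 pca yaw of y -0.0
side bar 133 mean [567.8 261.4] zmed 0.0559 rect [569.  262.8] [86.6 11.7] 9.4 circ [568.8 264.3] 43.3 pca yaw of y 1.724
side rim 545 mean [570.4 250.1] zmed 0.042 rect [568.9 265.6] [127.7 219.5] 9.1 circ [566.7 260.9] 119.6 pca yaw of y 0.141
side ltray 1985 mean [ 540.5 -298.1] zmed 0.0702 rect [ 540.2 -286.4] [243.1 156.8] 80.7 circ [ 539.6 -286.9] 142.9 pca yaw of y -0.152
[[ 0.55   -0.2138  0.012 ]]
[[ 0.5388 -0.2853  0.014 ]]
[[ 0.5271 -0.3555  0.012 ]]
```

View pics/s1.png

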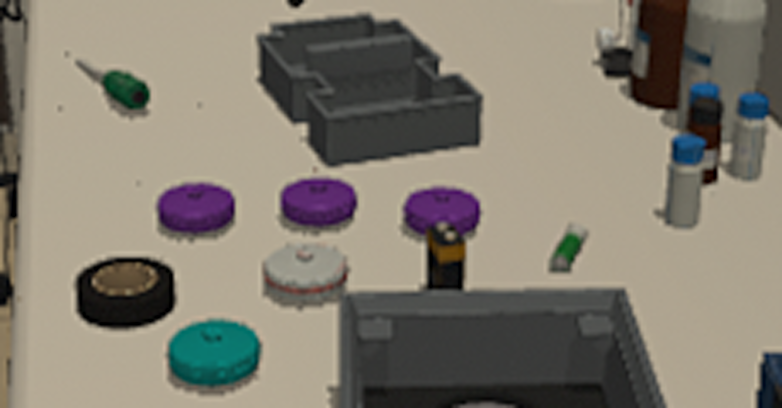

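```bash
cat >> h.py <<'E'
pi=np.pi
TY=-0.163
def ori(a,alt):  # a: world angle of jaw axis
    y=a-pi/2+(pi if alt else 0); return [0,pi/2,(y+pi)%(2*pi)-pi]
def best(p,a):
    r=[]
    for alt in(0,1):
        q=inverse_kinematics(list(p),ori(a,alt))
        if q is not None: r.append((abs(q[5]),alt,np.array(q)))
    return min(r,key=lambda t:t[0]) if r else None
PL=dict(aa=((.658,-.0178),-.55,(.5388,-.2853)),block=((.5648,-.055),.15,(.5270,-.3555)),cass=((.481,-.0278),2.1,(.550,-.2138)))
E
python3 - <<'E'
from h import *
for k,(p,a,t) in PL.items():
    for pp,aa in((p,a),(t,TY)):
        for z in(.005,.2):
            r=best([*pp,z],aa);print(k,pp,z,r and (r[1],r[2].round(2)))
U=(.5685,.264);L=(.5393,-.286)
for alt in(0,1):
    for pp,aa in ((U,.157+pi/2),(L,TY-pi/2),(L,TY+pi/2)):
        for z in (.026,.25): 
            q=inverse_kinematics([*pp,z],ori(aa,alt)); print(alt,pp,ori(aa,alt)[2],z,q is not None and np.round(q,2))
E
```

```text
aa (0.658, -0.0178) 0.005 (0, array([-0.15,  0.49,  1.57, -0.  ,  1.08,  0.4 ]))
aa (0.658, -0.0178) 0.2 (0, array([-0.15,  0.3 ,  1.43, -0.  ,  1.41,  0.4 ]))
aa (0.5388, -0.2853) 0.005 (0, array([-0.62,  0.39,  1.71, -0.  ,  1.04, -0.45]))
aa (0.5388, -0.2853) 0.2 (0, array([-0.62,  0.18,  1.57, -0.  ,  1.39, -0.45]))
block (0.5648, -0.055) 0.005 (0, array([-0.24,  0.31,  1.82, -0.  ,  1.01, -0.39]))
block (0.5648, -0.055) 0.2 (0, array([-0.24,  0.08,  1.68, -0.  ,  1.38, -0.39]))
block (0.527, -0.3555) 0.005 (0, array([-0.72,  0.45,  1.63, -0.  ,  1.06, -0.55]))
block (0.527, -0.3555) 0.2 (0, array([-0.72,  0.25,  1.5 , -0.  ,  1.4 , -0.55]))
cass (0.481, -0.0278) 0.005 (1, array([-0.22,  0.12,  2.04, -0.  ,  0.98,  0.82]))
cass (0.481, -0.0278) 0.2 (1, array([-0.22, -0.13,  1.89, -0.  ,  1.38,  0.82]))
cass (0.55, -0.2138) 0.005 (0, array([-0.5 ,  0.35,  1.76, -0.  ,  1.03, -0.34]))
cass (0.55, -0.2138) 0.2 (0, array([-0.5 ,  0.14,  1.62, -0.  ,  1.38, -0.34]))
0 (0.5685, 0.264) 0.15700000000000003 0.026 [ 0.31  0.4   1.65 -0.    1.09 -1.42]
0 (0.5685, 0.264) 0.15700000000000003 
[... 153 characters left out ...]
3589793 0.25 [-0.62  0.16  1.51 -0.    1.48  1.12]
0 (0.5393, -0.286) -0.16300000000000026 0.026 [-0.62  0.37  1.7   0.    1.08 -2.02]
0 (0.5393, -0.286) -0.16300000000000026 0.25 [-0.62  0.16  1.51  0.    1.48 -2.02]
1 (0.5685, 0.264) -2.984592653589793 0.026 [ 0.31  0.4   1.65 -0.    1.09  1.72]
1 (0.5685, 0.264) -2.984592653589793 0.25 [0.31 0.2  1.46 0.   1.48 1.72]
1 (0.5393, -0.286) -0.16300000000000026 0.026 [-0.62  0.37  1.7   0.    1.08 -2.02]
1 (0.5393, -0.286) -0.16300000000000026 0.25 [-0.62  0.16  1.51  0.    1.48 -2.02]
1 (0.5393, -0.286) 2.978592653589793 0.026 [-0.62  0.37  1.7  -0.    1.08  1.12]
1 (0.5393, -0.286) 2.978592653589793 0.25 [-0.62  0.16  1.51 -0.    1.48  1.12]
```

```bash
cat >> h.py <<'E'
def st(m=""):
    s=observe(); print(m,"t",round(s["time_s"],2),"p",np.round(s["eef_pos"],4),"op",round(s["opening"],4),"F",np.round(s["ft_force"],1))
def pick(p,a,z,op,f,zs=.15):
    alt=best([*p,z],a)[1]
    gripper_to(op,f); movep([*p,zs],ori(a,alt)); move_l([*p,z+.05],.25)
    move_l([*p,z],.12,max_force=15); st("down"); gripper_to(0,f); st("grip")
    move_l([*p,zs],.2); st("lifted")
def place(p,a,z,op,zs=.17):
    alt=best([*p,z],a)[1]
    movep([*p,zs],ori(a,alt)); st("above"); move_l([*p,z+.04],.2)
    print("contact",move_l([*p,z],.05,max_force=12)); st("placed"); gripper_to(op); st("open")
    move_l([*p,zs],.2)
def snap(tag,b,n="top",f=5):
    im,d=get_image(n); np.savez(f"{n}_{tag}.npz",im=im,d=d); x0,y0,x1,y1=b
    cv2.imwrite(f"pics/{n}_{tag}.png",cv2.resize(im[y0:y1,x0:x1,::-1],None,fx=f,fy=f,interpolation=cv2.INTER_CUBIC))
E
python3 - <<'E'
from h import *
p,a,t=PL["aa"]
pick(p,a,.005,.05,40)
snap("aa1",(200,60,460,270),"side",3)
E
```

```text
down t 4.27 p [ 0.6586 -0.0179  0.0058] op 0.0498 F [ 1.  -0.3  0.3]
grip t 4.8 p [ 0.658  -0.0178  0.0051] op 0.0002 F [ 0.1 -0.9  0.1]
lifted t 5.67 p [ 0.657  -0.0177  0.1484] op -0.0001 F [-0.3  0.3 -0.1]
```

View pics/side_aa1.png

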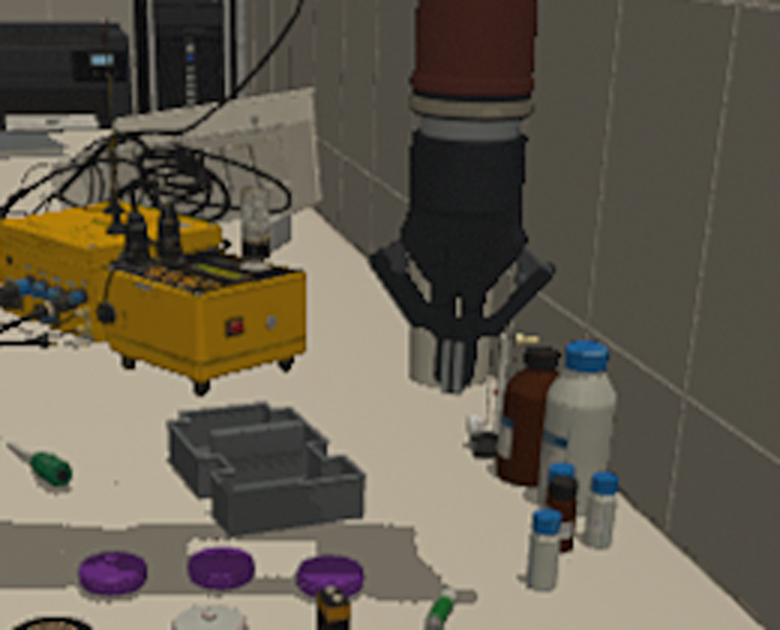

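Run:
```python
from h import *
set_now=observe()["eef_pos"]
snap("aa2",(290,120,400,300),"top",3.3)
for n in("top0","top_aa2","side0","side_aa1"):
    z=np.load(n+".npz");C=cloud(n.split("0")[0].split("_")[0],z["d"])
    P=C[(np.hypot(C[...,0]-.66,C[...,1]+.02)<.05)&(C[...,2]>.004)&(C[...,2]<.022)]
    print(n,len(P),P.mean(0).round(4),np.percentile(P[:,2],[50,90,100]).round(4))
z=np.load("side_aa1.npz");C=cloud("side",z["d"])
P=C[(np.hypot(C[...,0]-.658,C[...,1]+.018)<.06)&(C[...,2]>.1)&(C[...,2]<.3)]
print(P[:,2].min(), P[P[:,2]<P[:,2].min()+.01].mean(0))
```

```text
top0 194 [ 0.6567 -0.0179  0.0103] [0.0108 0.0159 0.0203]
top_aa2 145 [ 0.6579 -0.0208  0.011 ] [0.0112 0.0151 0.0194]
side0 92 [ 0.6562 -0.0231  0.0126] [0.0135 0.016  0.017 ]
side_aa1 93 [ 0.656  -0.0234  0.0126] [0.0138 0.0159 0.0172]
0.18053150488109604 [ 0.65337325 -0.02580316  0.18652699]
```

View pics/top_aa2.png

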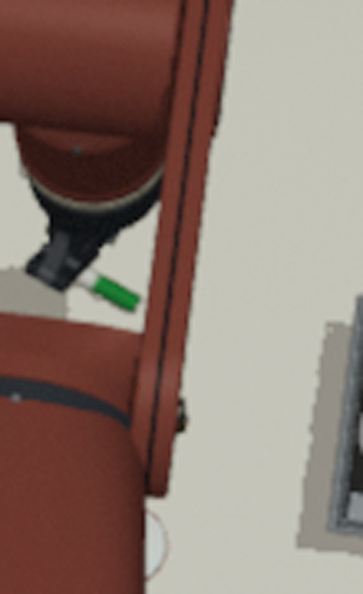

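Run:
```python
from h import *
z=np.load("side_aa1.npz");C=cloud("side",z["d"])
for v in (150,165,175,180,184,187,190): print(v,[C[v,u].round(3).tolist() for u in(344,348,352,356)])
z=np.load("top_aa2.npz");C=cloud("top",z["d"])
for v in (185,190,195,200,205): print(v,[C[v,u].round(3).tolist() for u in(301,306,310,314)])
s=observe();print(s["eef_pos"],s["q"],s["tcp_rot"])
```

```text
150 [[0.637, -0.023, 0.266], [0.644, -0.028, 0.267], [0.652, -0.028, 0.266], [0.657, -0.037, 0.268]]
165 [[0.639, -0.022, 0.235], [0.647, -0.024, 0.235], [0.653, -0.031, 0.237], [0.66, -0.035, 0.237]]
175 [[0.642, -0.016, 0.212], [0.647, -0.026, 0.215], [0.655, -0.029, 0.215], [0.663, -0.029, 0.215]]
180 [[0.643, -0.016, 0.201], [0.648, -0.027, 0.204], [0.655, -0.031, 0.205], [0.663, -0.031, 0.205]]
184 [[0.643, -0.017, 0.193], [0.648, -0.026, 0.196], [0.656, -0.03, 0.197], [0.664, -0.031, 0.196]]
187 [[0.811, 0.504, 0.009], [0.649, -0.026, 0.189], [0.656, -0.029, 0.19], [0.666, -0.026, 0.188]]
190 [[0.807, 0.489, 0.003], [0.649, -0.025, 0.182], [0.657, -0.029, 0.183], [0.847, 0.486, 0.002]]
185 [[0.711, 0.03, 0.002], [0.629, 0.006, 0.313], [0.624, -0.002, 0.332], [0.62, -0.009, 0.344]]
190 [[0.7, 0.031, -0.003], [0.625, 0.007, 0.292], [0.623, -0.001, 0.3], [0.621, -0.008, 0.308]]
195 [[0.688, 0.031, 0.002], [0.619, 0.007, 0.28], [0.618, -0.0, 0.283], [0.629, -0.006, 0.236]]
200 [[0.612, 0.017, 0.27], [0.611, 0.008, 0.277], [0.613, 0.001, 0.265], [0.615, -0.006, 0.259]]
205 [[0.666, 0.032, -0.007], [0.603, 0.008, 0.27], [0.603, 0.001, 0.27], [0.662, 0.002, 0.008]]
[ 0.65655413 -0.01761701  0.14752505] [-1.46768229e-01  3.37564373e-01  1.48608166e+00 -3.37213570e-05
  1.32185226e+00  4.03258930e-01] [-1.15917809  1.56689055  3.0031921 ]
```

Run:
```python
from h import *
z=np.load("side0.npz");C=cloud("side",z["d"])
for v in range(96,118,3): print(v,[C[v,u].round(3).tolist() for u in(138,141,144,155,158,161)])
z=np.load("side_aa1.npz");C=cloud("side",z["d"])
for v in range(188,196): print(v,[C[v,u].round(3).tolist() for u in(346,348,350,352,354)])
```

```text
96 [[-0.075, 2.726, 0.027], [0.206, 0.51, 0.305], [-0.031, 2.703, 0.029], [0.233, 0.627, 0.29], [0.242, 0.617, 0.291], [0.251, 0.619, 0.29]]
99 [[0.196, 0.516, 0.296], [0.205, 0.512, 0.296], [0.212, 0.521, 0.295], [0.231, 0.63, 0.28], [0.241, 0.619, 0.282], [0.25, 0.623, 0.281]]
102 [[-0.065, 2.6, 0.002], [0.202, 0.529, 0.286], [0.21, 0.532, 0.285], [0.23, 0.629, 0.272], [0.24, 0.618, 0.273], [0.249, 0.622, 0.273]]
105 [[-0.048, 2.441, 0.004], [0.2, 0.533, 0.277], [0.209, 0.529, 0.277], [0.229, 0.628, 0.263], [0.239, 0.621, 0.264], [0.248, 0.619, 0.264]]
108 [[-0.034, 2.311, 0.004], [0.199, 0.533, 0.269], [0.208, 0.526, 0.27], [0.229, 0.627, 0.254], [0.237, 0.627, 0.254], [0.247, 0.62, 0.255]]
111 [[-0.022, 2.195, 0.003], [0.198, 0.53, 0.261], [0.206, 0.531, 0.261], [0.082, 2.17, 0.006], [0.237, 0.621, 0.246], [0.246, 0.619, 0.246]]
114 [[-0.01, 2.086, 0.003], [0.196, 0.542, 0.251], [0.205, 0.535, 0.252], [0.09, 2.065, 0.004], [0.107, 2.068, 0.003], [0.124, 2.064, 0.004]]
117 [[-0.008, 2.049, -0.009], [0.01, 2.038, -0.007], [0.026, 2.05, -0.01], [0.088, 2.059, -0.012], [0.108, 2.033,
[... 290 characters left out ...]
.815, 0.493, 0.002], [0.649, -0.025, 0.182], [0.653, -0.027, 0.183], [0.657, -0.029, 0.183], [0.843, 0.492, 0.0]]
191 [[0.81, 0.478, 0.003], [0.818, 0.482, 0.001], [0.825, 0.481, 0.001], [0.832, 0.481, 0.001], [0.839, 0.48, 0.001]]
192 [[0.81, 0.476, 0.0], [0.816, 0.474, 0.001], [0.82, 0.467, 0.003], [0.828, 0.469, 0.002], [0.834, 0.466, 0.002]]
193 [[0.806, 0.463, 0.002], [0.812, 0.462, 0.002], [0.817, 0.456, 0.003], [0.826, 0.463, 0.0], [0.83, 0.455, 0.003]]
194 [[0.803, 0.455, 0.001], [0.809, 0.453, 0.001], [0.815, 0.45, 0.002], [0.821, 0.448, 0.002], [0.828, 0.449, 0.002]]
195 [[0.799, 0.443, 0.002], [0.806, 0.443, 0.002], [0.813, 0.444, 0.001], [0.82, 0.444, 0.0], [0.825, 0.438, 0.002]]
```

Run:
```python
from h import *
p=[.62,-.12]; o=ori(TY,0)
movep([*p,.03],o); st()
move_l([*p,-.015],.1,max_force=8)
for op in (0,.053):
    gripper_to(op,40); print(op,move_l([*p,-.06],.03,max_force=8)); st("touch"); 
    move_l([*p,-.02],.1);
```

```text
t 6.47 p [ 0.6201 -0.1198  0.0298] op -0.0001 F [-0.1 -0.2 -0.9]
0 True
touch t 8.0 p [ 0.62   -0.12   -0.0302] op 0.0002 F [-0.6 -0.1  5.8]
0.053 True
touch t 9.47 p [ 0.6201 -0.12   -0.0339] op 0.0532 F [-2.1  1.3  6.7]
```

```bash
cat >> h.py <<'E'
ZO=-.030
E
python3 - <<'E'
from h import *
p,a,t=PL["aa"]
pick(p,a,.0055+ZO,.05,40,.08)
snap("aa3",(200,60,460,270),"side",3)
E
```

```text
down t 11.55 p [ 0.6585 -0.0179 -0.0239] op 0.0502 F [-0.4  0.4  0.7]
grip t 11.97 p [ 0.6591 -0.0179 -0.0232] op 0.0125 F [0.5 0.8 5.4]
lifted t 12.64 p [ 0.657  -0.0176  0.0787] op 0.0129 F [-0.1  0.2 -1.2]
```

View pics/side_aa3.png

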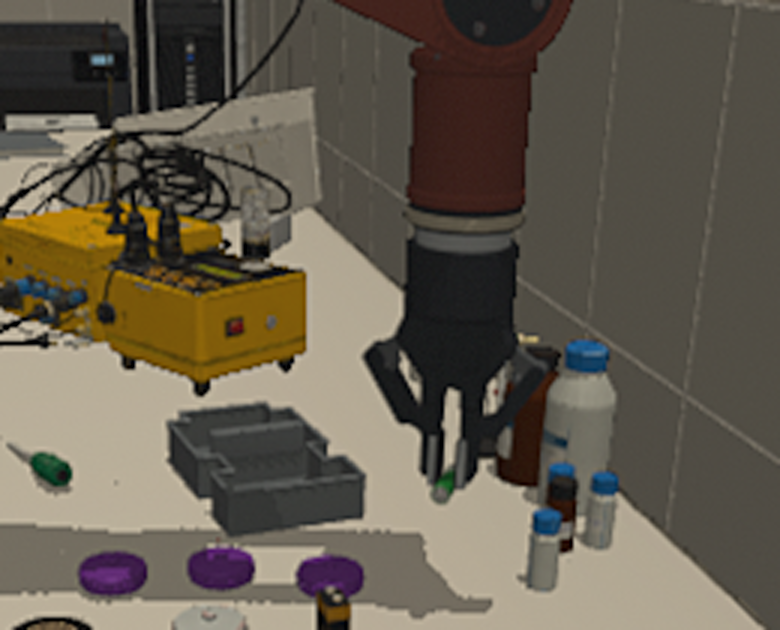

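Run:
```python
from h import *
p,a,t=PL["aa"]
alt=best([*t,.0],TY)[1]
movep([*t,.1],ori(TY,alt)); st("above"); move_l([*t,.02],.2)
print(move_l([*t,-.0125],.05,max_force=8)); st("placed")
gripper_to(.04); st("open"); move_l([*t,.08],.2)
p,a,t=PL["block"]
gripper_to(.06,40); movep([*p,.08],ori(a,best([*p,0],a)[1]))
snap("b1",(380,200,520,305),"top",5.6)
```

```text
above t 13.82 p [ 0.5388 -0.2844  0.0992] op 0.0131 F [ 0.1  0.5 -0.6]
True
placed t 14.99 p [ 0.538  -0.2849 -0.0122] op 0.013 F [-1.5  0.8  5. ]
open t 15.37 p [ 0.5373 -0.2843 -0.0131] op 0.0396 F [0.8 0.1 0.1]
```

View pics/top_b1.png

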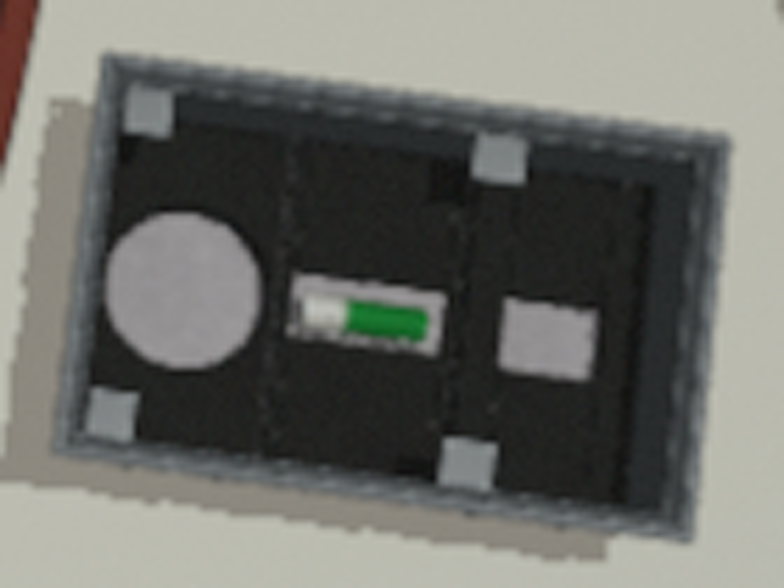

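Run:
```python
from h import *
C=cloud("top",np.load("top_b1.npz")["d"])
P=C[(np.hypot(C[...,0]-.5388,C[...,1]+.2853)<.03)&(C[...,2]>.0195)&(C[...,2]<.05)]
print("aa",len(P),P.mean(0).round(4),np.percentile(P[:,2],[50,90]).round(4))
p,a,t=PL["block"]; z=.014+ZO
move_l([*p,z+.04],.2); move_l([*p,z],.1,max_force=10); st("down"); gripper_to(0,40); st("grip")
move_l([*p,.08],.2); st("lift")
movep([*t,.1],ori(TY,best([*t,0],TY)[1])); move_l([*t,.025],.2); st("above")
print(move_l([*t,z+.0078],.05,max_force=8)); st("placed")
snap("c0",(260,260,420,400),"side",4)
```

```text
aa 165 [ 0.5371 -0.2844  0.0231] [0.0228 0.0265]
down t 18.27 p [ 0.5651 -0.055  -0.0157] op 0.0598 F [ 0.5 -0.   0.7]
grip t 18.73 p [ 0.5654 -0.0551 -0.0152] op 0.0165 F [-0.8  1.   4.1]
lift t 19.37 p [ 0.564  -0.0548  0.079 ] op 0.0165 F [ 0.4  0.2 -0.3]
above t 21.05 p [ 0.5275 -0.3546  0.0251] op 0.0163 F [ 0.4  0.2 -0.3]
True
placed t 21.69 p [ 0.5264 -0.355  -0.0082] op 0.0167 F [-0.3 -0.7  3.7]
```

View pics/side_c0.png

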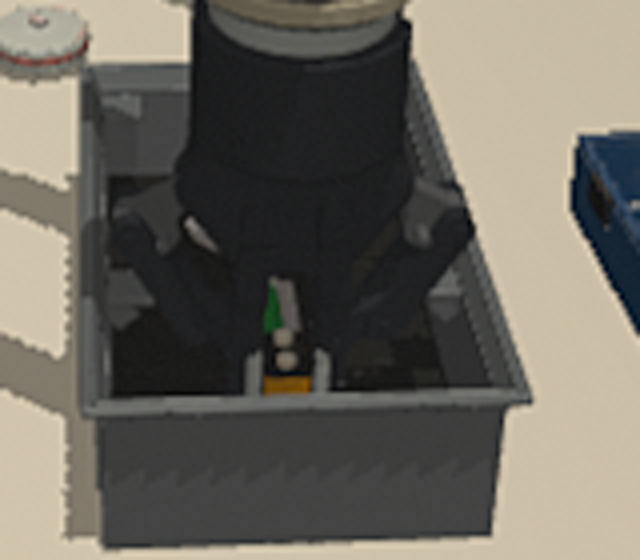

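Run:
```python
from h import *
p,a,t=PL["block"]
gripper_to(.032); st("open"); move_l([*t,.1],.2)
p,a,t=PL["cass"]; z=-.0227
gripper_to(.074,40); movep([*p,.08],ori(a,best([*p,0],a)[1]))
snap("c1",(380,200,520,305),"top",5.6)
move_l([*p,z+.04],.2); move_l([*p,z],.1,max_force=10); st("down"); gripper_to(0,40); st("grip")
move_l([*p,.08],.2); st("lift")
snap("c2",(180,130,440,330),"side",3)
```

```text
open t 22.04 p [ 0.5252 -0.354  -0.0094] op 0.0322 F [0.1 0.1 0.5]
down t 25.54 p [ 0.4816 -0.0279 -0.022 ] op 0.074 F [1.2 0.2 0.1]
grip t 25.89 p [ 0.482  -0.0279 -0.0214] op 0.0491 F [-1.3  1.1  5.7]
lift t 26.56 p [ 0.4805 -0.0277  0.0794] op 0.0487 F [-0.1 -0.1 -0.7]
```

View pics/top_c1.png

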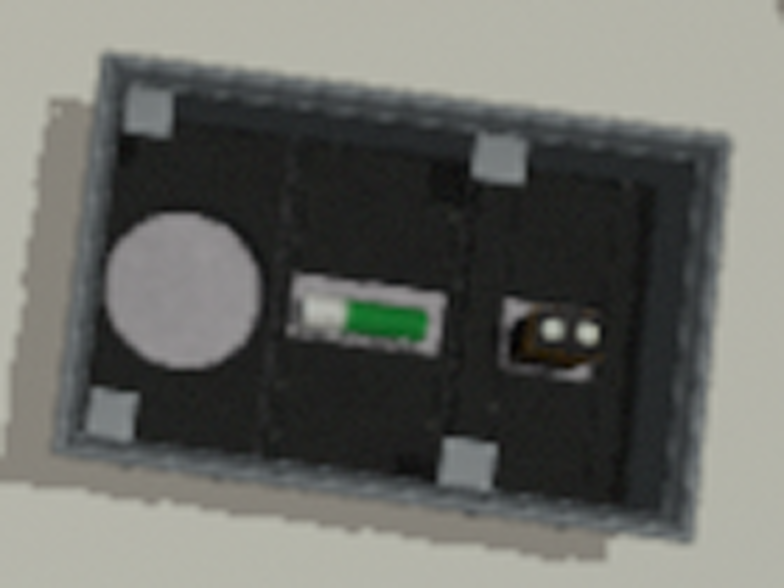

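View pics/side_c2.png

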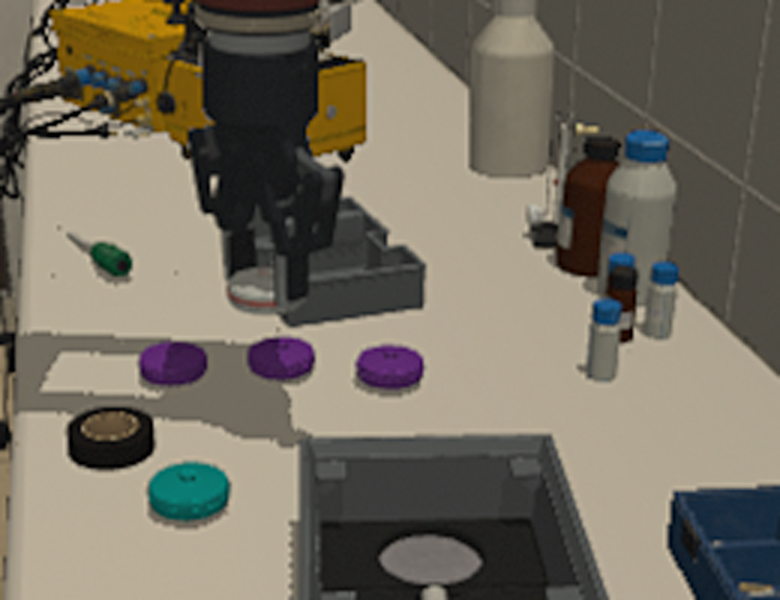

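Run:
```python
from h import *
p,a,t=PL["cass"]
movep([*t,.1],ori(TY,best([*t,0],TY)[1])); move_l([*t,.02],.2); st("above")
print(move_l([*t,-.0143],.05,max_force=8)); st("placed")
gripper_to(.066); st("open"); move_l([*t,.12],.2); st("up")
gripper_to(.07); movep([.5685,.264,.12],ori(.157+pi/2,0)); st("bar")
snap("d1",(380,200,520,305),"top",5.6)
C=cloud("top",np.load("top_d1.npz")["d"])
for n,c,r,z0,z1 in(("cass",(.55,-.2138),.03,.028,.04),("block",(.527,-.3555),.02,.045,.06),("aa",(.5388,-.2853),.03,.0195,.05)):
    P=C[(np.hypot(C[...,0]-c[0],C[...,1]-c[1])<r)&(C[...,2]>z0)&(C[...,2]<z1)]
    print(n,len(P),P.mean(0).round(4),np.percentile(P[:,2],[10,50,90]).round(4))
```

```text
above t 28.23 p [ 0.5501 -0.2133  0.0203] op 0.0491 F [-0.9 -0.   0.6]
True
placed t 28.9 p [ 0.5491 -0.2134 -0.0143] op 0.0488 F [-1.1  0.5  5.5]
open t 29.21 p [ 0.5483 -0.2129 -0.0154] op 0.066 F [-0.1  0.4 -0.8]
up t 30.03 p [ 0.5491 -0.2133  0.1186] op 0.066 F [-1.   0.4 -0.3]
bar t 31.99 p [0.5689 0.2631 0.12  ] op 0.0698 F [ 0.7  0.6 -0.3]
cass 204 [ 0.5479 -0.2116  0.0302] [0.0283 0.0298 0.0329]
block 110 [ 0.5251 -0.3539  0.0521] [0.0479 0.0524 0.0555]
aa 159 [ 0.5368 -0.2846  0.0232] [0.0201 0.023  0.0266]
```

View pics/top_d1.png

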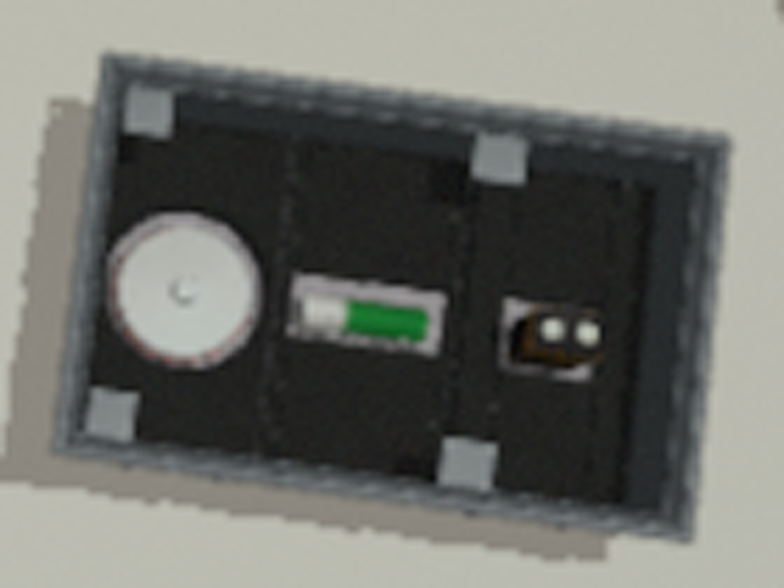

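Run:
```python
from h import *
p=[.5685,.264]; z=-.002
move_l([*p,z+.04],.2); print(move_l([*p,z],.08,max_force=8)); st("down")
gripper_to(0,90); st("grip"); move_l([*p,z+.02],.05); st(); move_l([*p,.21],.2); st("lift")
snap("e1",(100,0,500,300),"side",2)
```

```text
False
down t 33.25 p [ 0.5683  0.264  -0.0024] op 0.07 F [ 0.2  0.4 -0.5]
grip t 33.82 p [ 0.569   0.2642 -0.0014] op 0.0106 F [-1.3  0.5  3.3]
 t 34.37 p [0.5687 0.264  0.0183] op 0.0106 F [ 0.3  0.1 -1.8]
lift t 35.48 p [0.5675 0.2637 0.2081] op 0.0105 F [-0.5 -0.  -2. ]
```

View pics/side_e1.png

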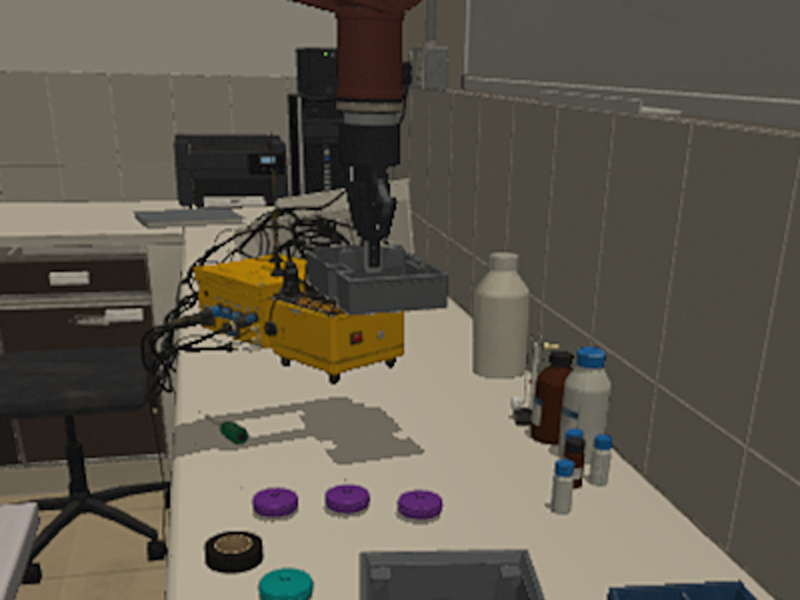

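Run:
```python
from h import *
L=[.5390,-.2857]
movep([*L,.21],[0,pi/2,TY+pi]); st("over"); move_l([*L,.10],.2); hold(.3); st("low")
snap("f1",(340,160,560,330),"top",3.6); snap("f2",(230,180,430,420),"side",3)
for n in("top_f1","side_f2"):
    C=cloud(n.split("_")[0],np.load(n+".npz")["d"])
    for z0,z1 in((.138,.15),(.064,.075)):
        P=C[(np.hypot(C[...,0]-.539,C[...,1]+.286)<.15)&(C[...,2]>z0)&(C[...,2]<z1)]
        q=(P[:,:2]*1000).astype(np.float32); print(n,len(q),cv2.minAreaRect(q),np.median(P[:,2]))
```

```text
over t 37.69 p [ 0.5392 -0.2851  0.2099] op 0.0104 F [ 0.4 -0.5 -2.7]
low t 38.69 p [ 0.5397 -0.2862  0.1014] op 0.0108 F [ 0.8 -0.1 -2.4]
top_f1 434 ((540.2098999023438, -275.0342102050781), (187.0535125732422, 126.97127532958984), 80.68846130371094) 0.1437022996591425
top_f1 442 ((542.78955078125, -269.6690979003906), (206.98500061035156, 156.7418212890625), 80.8675765991211) 0.0687030035200542
side_f2 1698 ((538.5105590820312, -287.1938781738281), (211.70289611816406, 126.3519287109375), 80.44932556152344) 0.1443966493004154
side_f2 1271 ((540.1774291992188, -286.9232177734375), (242.75543212890625, 156.90472412109375), 80.63179016113281) 0.07048052549571626
```

View pics/top_f1.png

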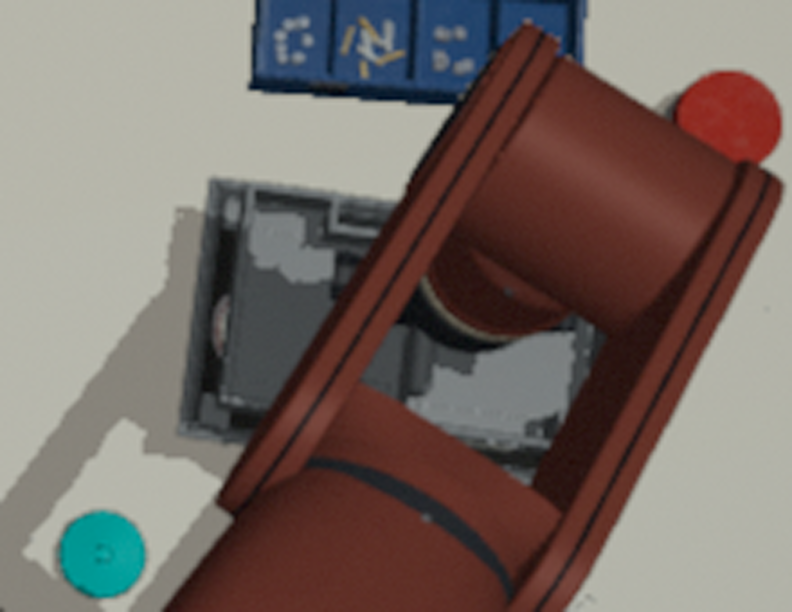

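View pics/side_f2.png

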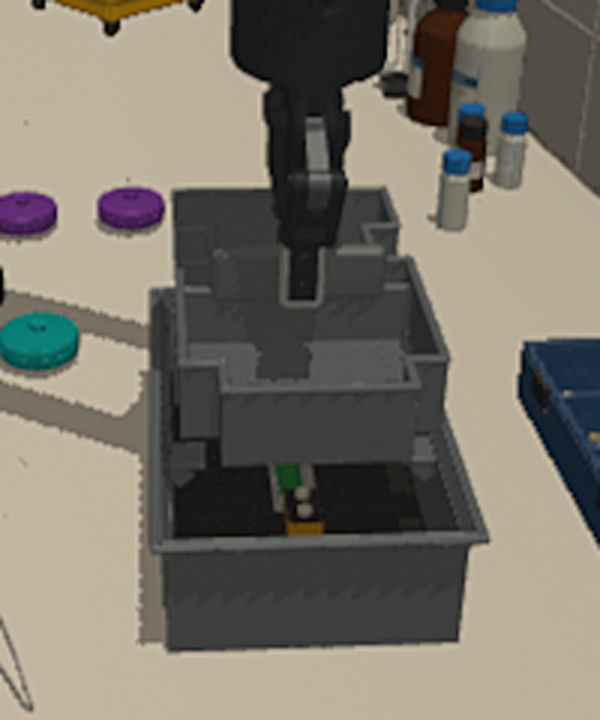

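Run:
```python
from h import *
L=[.5398,-.2855]
move_l([*L,.075],.1); print(move_l([*L,.0575],.03,max_force=6)); st("set"); hold(.2)
snap("g1",(230,180,430,420),"side",3)
C=cloud("side",np.load("side_g1.npz")["d"])
for z0,z1 in((.096,.108),(.064,.075)):
    P=C[(np.hypot(C[...,0]-.539,C[...,1]+.286)<.15)&(C[...,2]>z0)&(C[...,2]<z1)]
    q=(P[:,:2]*1000).astype(np.float32); print(len(q),cv2.minAreaRect(q),np.median(P[:,2]))
```

```text
True
set t 39.73 p [ 0.5397 -0.2855  0.0586] op 0.0108 F [ 0.6 -0.7  3.6]
1592 ((538.3680419921875, -286.5585021972656), (211.9092559814453, 125.94972229003906), 80.67255401611328) 0.10216926810569074
3194 ((540.336669921875, -285.96856689453125), (243.76577758789062, 156.92929077148438), 80.59850311279297) 0.06958780688074417
```

View pics/side_g1.png

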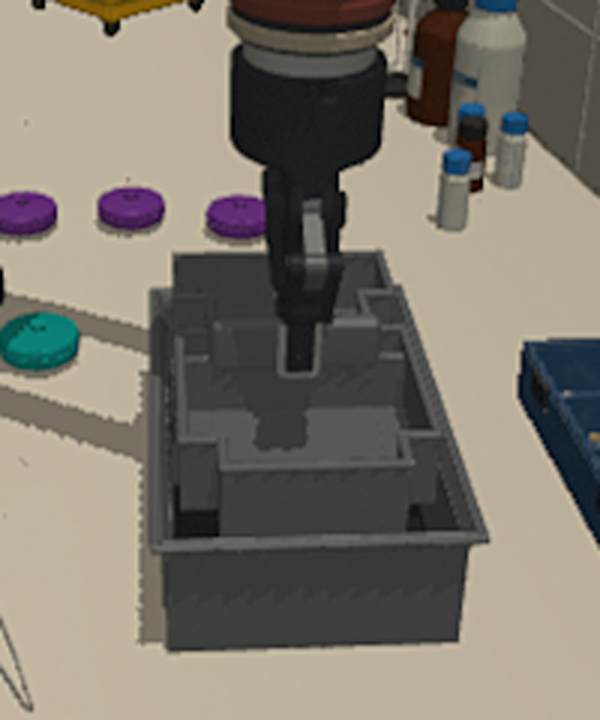

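Tray is down on the ledges (rim at z = 0.102, contact at the expected height). I'll release it, back off and check.

Run:
```python
from h import *
L=[.5398,-.2855]
gripper_to(.05); st("open"); move_l([*L,.1],.08); move_l([*L,.2],.2)
movep([.5,.3,.2],[0,pi/2,pi]); hold(.5); st("away")
snap("h1",(380,190,540,310),"top",5); snap("h2",(150,150,430,360),"side",2.8)
for n in("top_h1","side_h2"):
    C=cloud(n.split("_")[0],np.load(n+".npz")["d"])
    for z0,z1 in((.098,.107),(.11,.125),(.064,.075)):
        P=C[(np.hypot(C[...,0]-.539,C[...,1]+.286)<.15)&(C[...,2]>z0)&(C[...,2]<z1)]
        q=(P[:,:2]*1000).astype(np.float32); print(n,len(q),cv2.minAreaRect(q),np.median(P[:,2]))
    D=C[(np.hypot(C[...,0]-.539,C[...,1]+.286)<.1)&(C[...,2]>.061)&(C[...,2]<.068)]
    P=C[(np.hypot(C[...,0]-.54,C[...,1]+.286)<.12)&(C[...,2]>.097)&(C[...,2]<.107)]
    A=np.linalg.lstsq(np.c_[P[:,:2],np.ones(len(P))],P[:,2],rcond=None)[0];print("rim tilt",A[:2])
    P=C[(np.hypot(C[...,0]-.75,C[...,1]-.019)<.04)&(C[...,2]>.05)&(C[...,2]<.07)];print("vial",P.mean(0).round(4))
    P=C[(np.hypot(C[...,0]-.37,C[...,1]+.025)<.05)&(C[...,2]>.013)&(C[...,2]<.024)];print("tape",P.mean(0).round(4))
```

```text
open t 40.44 p [ 0.5385 -0.2846  0.0571] op 0.05 F [ 0.4 -0.  -0.3]
away t 44.38 p [0.5001 0.2999 0.2   ] op 0.05 F [-1.   0.5  0.2]
top_h1 813 ((537.8478393554688, -285.8558044433594), (210.33892822265625, 127.33423614501953), 80.43251037597656) 0.1015067199237456
top_h1 262 ((537.9259033203125, -285.617431640625), (12.978015899658203, 89.37711334228516), 80.53398895263672) 0.11655407767456105
top_h1 2752 ((539.833251953125, -286.795654296875), (241.29061889648438, 158.11180114746094), 80.6883773803711) 0.06706408949849385
rim tilt [-0.00064203 -0.00143594]
vial [0.7502 0.019  0.0602]
tape [ 0.3702 -0.0243  0.0182]
side_h2 1400 ((538.6398315429688, -285.56658935546875), (212.84719848632812, 126.39246368408203), 80.3902587890625) 0.10254914781580815
side_h2 436 ((538.8397827148438, -286.7705078125), (13.176237106323242, 88.3327865600586), 81.00994110107422) 0.11655552501691585
side_h2 3293 ((540.1906127929688, -286.5125732421875), (242.97113037109375, 156.73780822753906), 80.78543853759766) 0.06947892148198365
rim tilt [-0.00139373 -0.00051558]
vial [0.7498 0.015  0.059 ]
tape [ 0.3704 -0.028   0.0185]
```

View pics/top_h1.png

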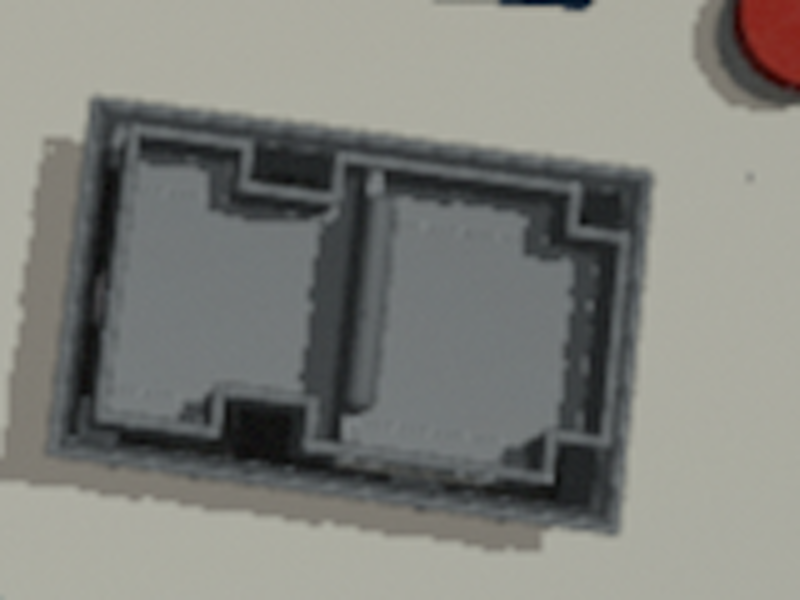

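View pics/side_h2.png

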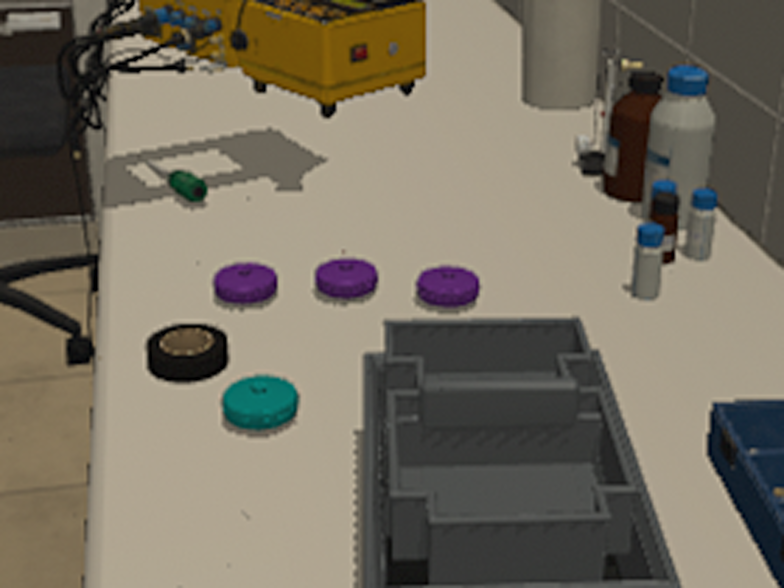

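The pictures show the upper tray level inside the lower rim. Its rim is at about 0.102 m, tilt is under 0.002 rad, its centre is within 2 mm and its yaw is aligned. The vial and tape have not moved.

```bash
python3 -c "
from plant import *
job_done(); print(observe()['time_s'])"
```

```text
the job is handed in; nothing more can be done
the job is handed in; nothing more can be done
```

The kit is packed, and I handed the job in after about 44 s of the 114 s allowed. The round cell, block cell and cassette are in their own cut-outs. The upper tray was turned half a turn, set on the four ledges and released, and the arm was moved clear.

**One miss, corrected:** the first grasp of the round cell closed on nothing. The real fingertips sit about 30 mm above the reported TCP, which disagrees with the tool description. I measured this by touching the bench, allowed for it in every later move, and the cell had not moved.

**Last checks**
- **Goods:** before the upper tray went on, all three were in their cut-outs, within about 3 mm of centre. Cassette and block cell rose by the expected 7 mm to within 1 mm, and the round cell's top was at about 26 mm, as expected. The tray hides most of them now, so I could not measure them again.
- **Upper tray:** its rim is at 0.102 m as expected, tilt is under 0.002 rad, and its centre is within about 2 mm of the lower tray's. The long axes agree to within 0.01 rad.
- **Bystanders:** the vial and tape roll measured where they started, and the purple and turquoise look-alikes were left alone.

No check failed at the end. Handing in gave no verdict.

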